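# Seat the round flask in the sprung ring cradle

### The job

Pull the drawer of the little plywood cabinet right out to its stop and leave it open; take out the round-bellied flask and press it, upright, down into the ring of the sprung cradle until the ring is all the way down. Finish while still gripping the flask and holding it pressed down, ready for engraving. Leave the other glassware (the two tumblers, the bottle and the jar) standing.

Things in the scene. Friction and masses are not known exactly. Their poses are not given: they have to be found in the camera images.
- cabinet: Low plywood cabinet with one drawer, fixed to the table, 240 deep (x), 290 wide (y), 150 high. Origin: the middle of its front edge, at table level; the drawer front's outer face is 13 mm ahead of the cabinet's front edge when shut; its -x axis points out of the front, the way the drawer opens.
- drawer (a joint): How far the drawer is out, in m: 0 shut, 0.160 at its stop; starts 0 to 0.03. Slides out along the cabinet's -x axis with about 1.5 N of friction and stays where left. Its cork floor is 16 mm above the table, its wooden front reaches to 141 mm; dividers (38 mm above the table) make three compartments side by side, one glass in each, in any order.
- drawer_handle (a point): Middle of the drawer's steel bar handle, which moves with the drawer: a round bar 10 in diameter, 100 long, level and parallel to the cabinet's y axis, its centre 125 mm above the table (25 mm below the cabinet's top) and 42 mm ahead of the drawer front's outer face. It can be pinched from above.
- flask: Closed green-glass round flask standing in the drawer, about 0.18 kg (0.13 to 0.25), 104 tall: ball-shaped belly 66 in diameter with its centre 29 mm above the origin and a flat foot 32 across; straight neck 24 in diameter from 60 to 98 mm above the origin, then a lip 30 across up to 104 mm. Origin: centre of its underside; z points up out of the neck.
- tumbler_a: Low straight-sided open green-glass tumbler, 60 across, 50 tall, standing in the drawer. Origin: centre of its underside.
- tumbler_b: A second tumbler just like tumbler_a, in the drawer.
- cradle: Sprung ring cradle, fixed to the table: a round grey base 124 across and 14 high, three thin upright steel posts (tops 70 mm above the table, 47 mm from the axis) and, on a coil spring, a level aluminium ring. Origin: centre of the base's underside.
- ring (a joint): How far the ring is pressed down, in m: 0 at rest, 0.020 all the way down at its stop. Springs up; about 3.5 N starts it, about 13 N brings it to the stop (the weight of the flask alone does not move it).
- ring_top (a point): Centre of the ring's top plane (68 mm above the table at rest, 48 when fully pressed), moving with the ring. Ring: outer diameter 74, hole 52, 10 thick. The flask's belly sits in the hole with the flask's origin about 9 mm below this point (belly touching the rim); below the hole is free space.
- bottle: Capped amber bottle, 64 across, 170 tall, loose on the table. Origin: centre of its underside.
- jar: Clear jar with a lid, 60 across, 80 tall, loose on the table. Origin: centre of its underside.

How it is judged (in metres and radians):
On the way, in this order (a step that is already met when the one before it is completed fails the run):
1. the drawer is out to its stop (within 8 mm) (value of joint drawer above 0.152 m), for 0.2 s.
2. the flask is lifted out of the drawer, over the height of its low walls (height (world z) of flask above 0.06 m), for 0.1 s.
At the end, for the whole second after the job is handed in: Fingers hold the flask (>3 N), upright (0.2 rad) in the ring, centred within 8 mm, origin 4 to 14 mm below the ring top, pressing it (>6 N) at least 16.5 of 20 mm down, at rest, fingers off the cradle; drawer out 130 mm or more; tumblers, bottle and jar standing (value of joint ring above 0.0165 m and horizontal distance between flask and ring_top below 0.008 m and z of flask in the frame of ring_top between -0.014 and -0.004 m and angle between flask's own z axis and vertical below 0.2 rad and contact force between flask and cradle above 6 N and contact force between the fingers and flask above 3 N and contact force between the fingers and cradle below 1 N and linear speed of flask below 0.02 m/s and value of joint drawer above 0.13 m and angle between each of tumbler_a, tumbler_b, bottle, jar's own z axis and vertical below 0.4 rad); the arm keeps its last pose, push and grip.
It fails at once if a tumbler, the bottle or the jar is knocked over (tilted beyond 0.6 rad) (angle between any of tumbler_a, tumbler_b, bottle, jar's own z axis and vertical above 0.6 rad).
It also fails if it takes over 58 s, if anything falls off the work surface, if the arm or the gripper's body presses on something with over 40 N, if the wrist force passes 120 N, or if a joint passes its speed limit or range.

### The arm

A 6-joint arm with a two-finger parallel gripper is mounted at the origin on the work surface. World frame = base frame: x ahead of the robot, y to its left, z up, the work surface at z = 0. Lengths are in m, angles in degrees, forces in N, time in s.
With the tool pointing down it reaches from about 0.3 to 0.75 m from the base axis. Payload 8.5 kg.
Tool frame: the origin (TCP) lies midway between the tips of the shut fingers; the grasp point (between the pads) lies 19 mm behind it; z points along the fingers, y is the line along which they close (so a half turn about z gives the same grasp; the last joint's range is limited). The gripper opens to 85 mm and grips with 20 to 120 N. Pads are 22 mm wide; open, the fingers measure 114 mm over their backs; the gripper's body (76 mm by 85 mm) begins 54 mm behind the grasp point. The pads swing forward as they close: fully open they stand 13 mm farther back than shut.
Start: joints at [58.826, 21.807, 74.336, -0, 83.858, -12.336], TCP at [0.178, 0.521, 0.231] pointing down, gripper open.
Joint ranges: [-178.18, 178.18], [-50.72, 133.34], [12.68, 142.11], [-81.47, 261.47], [9.98, 163.14], [-165.26, 165.26]. Speed limits (degrees/s): [136.94, 136.94, 180, 180, 180, 180].

### API

Orientations are given as a 3x3 rotation matrix whose columns are the frame's x, y, z axes.
In Python, from rig import env, viewer, recognise, pinpoint gives the robot as it stands.
- The arm moves only by the tool move_arm, never from a script. Its argument "plan" is text: rows parted by semicolons, each of 7 numbers parted by spaces: the shift along the tool's x, y, z in m, then the turn, a rotation vector about the tool's x, y, z in rad, then the finger opening in m, from 0 to 0.0854. A call has 1 to 12 rows; each row shifts and turns the commanded pose from where the row before left it, along the tool's axes as they then stand; what a row does not reach is not made up. A row lasts 1/8 s, in which the tool goes at most 62.5 mm and 10.7 degrees, less where a joint would pass 70% of its speed; a pose out of reach is approached as far as the arm can. A call is refused whole if a number of a shift passes 0.0625 or a number of a turn 0.188, either way. A call with a gripper value outside its range is refused whole. The fingers move at their own pace and stop on an object; "grip_force" is the grip in N (left out, the last holds). Time passes only in rows, so rows that do not move let the fingers close. It gives the time, the measured TCP pose, the force, the opening and the grip force at its end, in the units of the state.
- env.observe(): the state, without advancing time (a new reading comes with each control period).
- viewer.get_image(name): name is "side" or "top"; returns (picture, depth): 480x640x3 uint8, red, green, blue; 480x640 float32, m along the optical axis (not along the pixel's ray), 0 where there is no reading.
- viewer.calibration(name): a dict with "fx", "fy", "cx", "cy" (pixels), "R" (3x3) and "t" (3): a world point X has camera coordinates R X + t. Camera axes: x right, y down, z forward; pixel columns grow to the right and rows downward; lengths in m; the calibration is good to about 2 mm. A picture is of the moment at which its call begins. calibration takes no time and is no camera call.
- env.close_job(): hands the job in; it is judged then, once.
Trained networks look in the newest picture that a camera, given by its name, has taken for a name from the list of things; names that differ only in an ending like _2 or _b are one class to them, and where a whole thing is asked for, a point or a joint stands for the part that bears it (a point fixed in the world has none). Each returns a list of dicts, best first, with "conf" (0 to 1); they miss things now and then, are a little off and sometimes report something else, mostly with a low value. They report only what shows in the picture. A call takes as long as a camera call.
- recognise(camera, name): "extent" ([centre column, centre row, width, height] in pixels, round what is visible of it).
- pinpoint(camera, name): "pixel" ([column, row] in pixels: a listed point, or the origin of a listed thing).
The state is a dict: "time_s": time; "q": joint angles; "qvel": joint speeds; "joint_efforts": joint torques, N m; "position": TCP position; "tool_rot": TCP orientation; "ft_force": force on the tool from outside, world axes, zero at the start; "wrist_torque": the same for the moment, N m; "grip_width": finger opening in m; "gripper_force": force on a finger pad.
Only numpy, scipy, OpenCV 4.12 (cv2) and the standard library are available. Lean on these libraries where they do the work, as an engineer would, in place of code of your own. Each camera call takes 0.05 s, during which the arm holds its last target. There are 200 camera calls.

## Working session

There is one attempt and no reset: what is moved stays moved. The work goes in short steps, Python scripts to look and compute and a tool call to move; the robot and the scene stay as the last step left them, time stands still between calls to the robot, and variables do not carry over. Pictures are saved under pics/ and viewed, at most 10 in all, crops included, and the job is handed in when it is done.

Besides the shell and the picture viewer there is one more tool, called after "Emit:" as name(argument=value, ...), one argument or row to a line, values as JSON. move_arm: Moves the arm, as the interface text tells. Its arguments: {"type":"object","properties":{"plan":{"type":"string"},"grip_force":{"type":"number"}},"required":["plan"]}

```bash
mkdir -p pics
cat > h.py <<'E'
import numpy as np, cv2
from rig import env, viewer, recognise, pinpoint
def ray(cam,px):
    c=viewer.calibration(cam); R=np.array(c["R"]); t=np.array(c["t"])
    d=R.T@np.array([(px[0]-c["cx"])/c["fx"],(px[1]-c["cy"])/c["fy"],1.]); return -R.T@t,d
def atz(cam,px,z):
    o,d=ray(cam,px); return o+d*(z-o[2])/d[2]
def cloud(cam,depth):
    c=viewer.calibration(cam); R=np.array(c["R"]); t=np.array(c["t"])
    v,u=np.mgrid[:480,:640]
    P=np.stack([(u-c["cx"])/c["fx"]*depth,(v-c["cy"])/c["fy"]*depth,depth],-1)
    W=(P-t)@R; W[depth<=0]=np.nan; return W
E
python3 - <<'E'
from h import *
np.set_printoptions(precision=4,suppress=True)
ims=[]
for c in("top","side"):
    im,d=viewer.get_image(c); np.save(f"pics/{c}_d.npy",d); cv2.imwrite(f"pics/{c}0.png",im[...,::-1])
    print(c,"cam at",ray(c,(320,240)))
    for n in("cabinet","drawer_handle","flask","tumbler_a","cradle","ring_top","bottle","jar"):
        r=pinpoint(c,n)
        z={"drawer_handle":.125,"ring_top":.068,"flask":.016,"tumbler_a":.016}.get(n,0)
        print(c,n,[(round(x["conf"],2),np.round(x["pixel"]),atz(c,x["pixel"],z)[:2]) for x in r[:3]])
s=env.observe();print(s["position"],s["tool_rot"],s["time_s"])
E
```

```text
top cam at (array([ 0.4373, -0.0459,  1.2033]), array([ 0.1182,  0.0168, -0.9929]))
top cabinet []
top drawer_handle [(0.96, array([240., 246.]), array([0.549 , 0.1576]))]
top flask []
top tumbler_a []
top cradle [(0.94, array([390., 251.]), array([ 0.5558, -0.2061]))]
top ring_top [(0.74, array([389., 246.]), array([ 0.5594, -0.1958]))]
top bottle [(0.83, array([435., 197.]), array([ 0.6995, -0.3245])), (0.34, array([458., 319.]), array([ 0.3851, -0.3793]))]
top jar [(0.92, array([459., 321.]), array([ 0.3799, -0.382 ])), (0.4, array([251., 217.]), array([0.639 , 0.1551]))]
side cam at (array([0.4417, 0.1949, 0.9525]), array([ 0.1815, -0.2674, -0.9466]))
side cabinet [(0.85, array([256., 326.]), array([0.6358, 0.1505]))]
side drawer_handle [(0.88, array([285., 345.]), array([0.5489, 0.1562]))]
side flask []
side tumbler_a []
side cradle [(0.86, array([375., 209.]), array([ 0.5595, -0.1988]))]
side ring_top [(0.76, array([377., 196.]), array([ 0.5639, -0.1988])), (0.69, array([284., 344.]), array([0.5593, 0.1533]))]
side bottle [(0.79, array([351., 136.]), array([ 0.7004, -0.3279]))]
side jar [(0.98, array([486., 187.]), array([ 0.3784, -0.3753]))]
[0.1776 0.5205 0.2313] [[-0.9464  0.3229 -0.    ]
 [ 0.3229  0.9464  0.    ]
 [ 0.      0.     -1.    ]] 0.9
```

View pics/top0.png

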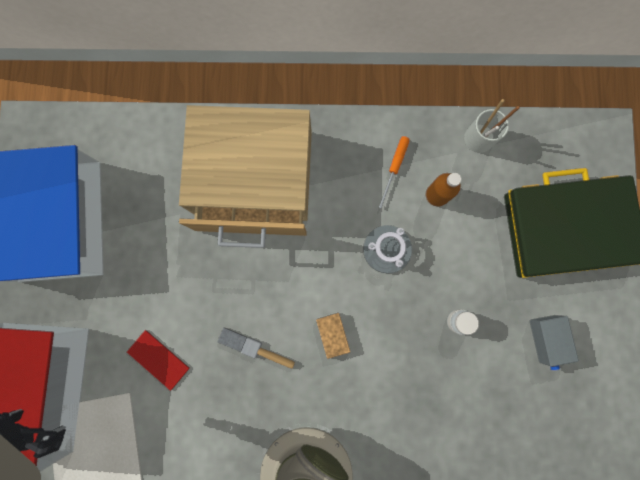

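View pics/side0.png

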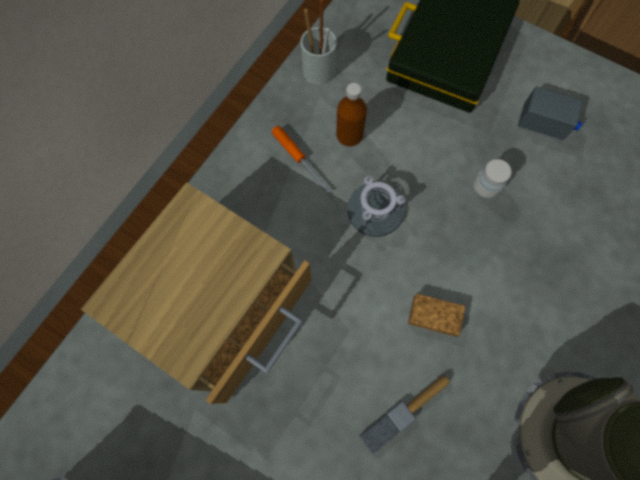

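Run:
```python
from h import *
np.set_printoptions(precision=4,suppress=True)
for c in("top","side"):
    W=cloud(c,np.load(f"pics/{c}_d.npy")); x,y,z=W[...,0],W[...,1],W[...,2]
    def line(m):
        P=W[m]; 
        vx,vy,x0,y0=cv2.fitLine(P[:,:2].astype(np.float32),cv2.DIST_HUBER,0,.01,.01).ravel()
        return len(P),np.round(np.degrees(np.arctan2(vy,vx)),2),(P[:,:2].min(0)+P[:,:2].max(0))/2,P.mean(0)
    print(c,"table z",np.nanmedian(z[(abs(x-.45)<.05)&(abs(y+.1)<.05)]))
    print("bar",line((abs(z-.128)<.008)&(abs(x-.549)<.014)&(abs(y-.157)<.07)))
    m=(abs(z-.150)<.005)&(abs(y-.157)<.2)&(x>.55)
    P=W[m][:,:2].astype(np.float32); print("cab top",len(P),cv2.minAreaRect(P))
    m=(abs(z-.068)<.006)&(np.hypot(x-.56,y+.198)<.042)
    P=W[m][:,:2].astype(np.float32); print("ring",len(P),cv2.minEnclosingCircle(P),P.mean(0),np.median(z[m]))
    m=(abs(z-.014)<.005)&(np.hypot(x-.56,y+.198)<.08)
    P=W[m][:,:2].astype(np.float32); print("base",len(P),cv2.minEnclosingCircle(P))
print("front",[atz("top",p,.141) for p in((181,228),(305,234))],[atz("side",p,.141) for p in((210,401),(310,264))])
```

```text
top table z 0.0005371783195817594
bar (220, np.float32(88.56), array([0.5545, 0.156 ]), array([0.5526, 0.1538, 0.1289]))
cab top 12410 ((0.7354798316955566, 0.1529296636581421), (0.29147621989250183, 0.2814926207065582), 88.58487701416016)
ring 403 ((0.5599807500839233, -0.1979566514492035), 0.04197448864579201) [ 0.5598 -0.1974] 0.0684269090889167
base 1239 ((0.5600398778915405, -0.1978570520877838), 0.06202960014343262)
side table z -0.0002493488477534654
bar (403, np.float32(89.07), array([0.5547, 0.1583]), array([0.553 , 0.1582, 0.1287]))
cab top 21968 ((0.7377722859382629, 0.15319626033306122), (0.29039105772972107, 0.2778370678424835), 88.44322967529297)
ring 553 ((0.5601734519004822, -0.19791840016841888), 0.04183158650994301) [ 0.5597 -0.196 ] 0.06713176579630206
base 1557 ((0.5601240396499634, -0.19564837217330933), 0.062087178230285645)
front [array([0.586 , 0.2931, 0.141 ]), array([0.577 , 0.0068, 0.141 ])] [array([0.6009, 0.2982, 0.141 ]), array([0.5882, 0.0138, 0.141 ])]
```

Emit:
move_arm(
  plan="0 0 0 0 0 0.1585 0.03; 0 0 0 0 0 0.1585 0.03; 0 0 0 0 0 0.1585 0.03; 0 0 0 0 0 0.1585 0.03; 0 0 0 0 0 0.1585 0.03; 0 0 0 0 0 0.1585 0.03; 0 0 0 0 0 0.1585 0.03; 0 0 0 0 0 0.1585 0.03",
  grip_force=40,
)

```text
time_s: 1.9
position: [0.1776, 0.5205, 0.2313]
tool_rot: [[0.031, 1.0, 0.0], [1.0, -0.031, -0.0], [-0.0, 0.0, -1.0]]
ft_force: [-0.2, 0.5, 0.8]
grip_width: 0.0301
gripper_force: 0.0
```

Emit:
move_arm(
  plan="-0.0355 0.0384 0 0 0 0 0.03; -0.0355 0.0384 0 0 0 0 0.03; -0.0355 0.0384 0 0 0 0 0.03; -0.0355 0.0384 0 0 0 0 0.03; -0.0355 0.0384 0 0 0 0 0.03; -0.0355 0.0384 0 0 0 0 0.03; -0.0355 0.0384 0 0 0 0 0.03; -0.0355 0.0384 0 0 0 0 0.03; -0.0355 0.0384 0 0 0 0 0.03; -0.0355 0.0384 0 0 0 0 0.03; 0 0 0 0 0 0 0.03",
)

```text
time_s: 3.28
position: [0.5541, 0.1531, 0.2306]
tool_rot: [[0.03, 1.0, -0.0], [1.0, -0.03, -0.0], [-0.0, -0.0, -1.0]]
ft_force: [0.2, -0.2, 0.1]
grip_width: 0.0298
gripper_force: 0.0
```

Emit:
move_arm(
  plan="0.003 -0.0015 0.03 0 0 0 0.03; 0 0 0.035 0 0 0 0.03; 0 0 0.035 0 0 0 0.03; 0 0 0.024 0 0 0 0.03; 0 0 0 0 0 0 0.005; 0 0 0 0 0 0 0; 0 0 0 0 0 0 0; 0 0 0 0 0 0 0",
  grip_force=40,
)

```text
time_s: 4.28
position: [0.5502, 0.1592, 0.107]
tool_rot: [[0.026, 1.0, -0.002], [1.0, -0.026, 0.001], [0.001, -0.002, -1.0]]
ft_force: [-0.6, 4.4, -16.1]
grip_width: 0.0086
gripper_force: 38.7
```

Emit:
move_arm(
  plan="0 -0.01 0 0 0 0 0; 0 -0.02 0 0 0 0 0; 0 -0.02 0 0 0 0 0; 0 -0.02 0 0 0 0 0; 0 -0.02 0 0 0 0 0; 0 -0.02 0 0 0 0 0; 0 -0.01 0 0 0 0 0",
)

```text
time_s: 5.15
position: [0.4296, 0.1623, 0.1071]
tool_rot: [[0.026, 1.0, -0.001], [1.0, -0.026, 0.001], [0.001, -0.001, -1.0]]
ft_force: [2.1, 7.8, -23.4]
grip_width: 0.0084
gripper_force: 38.9
```

Emit:
move_arm(
  plan="0 -0.006 0 0 0 0 0; 0 -0.005 0 0 0 0 0; 0 -0.003 0 0 0 0 0; 0 0 0 0 0 0 0",
)

```text
time_s: 5.65
position: [0.4202, 0.1626, 0.1071]
tool_rot: [[0.027, 1.0, 0.008], [1.0, -0.027, 0.002], [0.002, 0.008, -1.0]]
ft_force: [18.4, 6.7, -36.9]
grip_width: 0.0082
gripper_force: 38.8
```

Emit:
move_arm(
  plan="0 0 0 0 0 0 0; 0 0 0 0 0 0 0.03; 0 0 0 0 0 0 0.03; 0 0 0 0 0 0 0.03; 0 0 -0.03 0 0 0 0.03; 0 0 -0.04 0 0 0 0.03; 0 0 -0.04 0 0 0 0.03; 0 -0.05 -0.02 0 0 0 0.085; -0.05 -0.03 0 0 0 0 0.085; -0.06 0 0 0 0 0 0.085; -0.06 0 0 0 0 0 0.085; -0.06 0 0 0 0 0 0.085",
)

```text
time_s: 7.15
position: [0.3304, -0.0675, 0.238]
tool_rot: [[0.026, 1.0, 0.002], [1.0, -0.026, -0.001], [-0.001, 0.002, -1.0]]
ft_force: [1.6, 0.6, -0.3]
grip_width: 0.0853
gripper_force: 0.0
```

Run:
```python
from h import *
np.set_printoptions(precision=4,suppress=True)
print(env.observe()["position"])
for c in("top","side"):
    im,d=viewer.get_image(c); np.save(f"pics/{c}_d1.npy",d); cv2.imwrite(f"pics/{c}1.png",im[...,::-1])
    for n in("drawer_handle","flask","tumbler_a"):
        z={"drawer_handle":.125,"flask":.016,"tumbler_a":.016}[n]
        print(c,n,[(round(x["conf"],2),np.round(x["pixel"]),atz(c,x["pixel"],z)[:2]) for x in pinpoint(c,n)[:3]])
a=cv2.imread("pics/top1.png")[140:300,150:350];b=cv2.imread("pics/side1.png")[220:460,80:400]
cv2.imwrite("pics/crop1.png",np.hstack([cv2.resize(a,(400,320)),cv2.resize(b,(400,320))]))
```

```text
[ 0.3304 -0.0675  0.238 ]
top drawer_handle [(0.81, array([236., 304.]), array([0.4153, 0.1614])), (0.58, array([436., 196.]), array([ 0.6752, -0.2977]))]
top flask [(0.79, array([212., 241.]), array([0.572 , 0.2507]))]
top tumbler_a [(0.87, array([285., 243.]), array([0.5683, 0.0635])), (0.77, array([251., 244.]), array([0.5639, 0.1506]))]
side drawer_handle [(0.81, array([347., 389.]), array([0.4191, 0.162 ])), (0.42, array([253., 327.]), array([0.6131, 0.1603]))]
side flask [(0.66, array([255., 386.]), array([0.568, 0.246]))]
side tumbler_a [(0.81, array([301., 308.]), array([0.576 , 0.0731])), (0.65, array([280., 342.]), array([0.5735, 0.1513])), (0.47, array([372., 214.]), array([ 0.5572, -0.1788]))]
```

View pics/crop1.png

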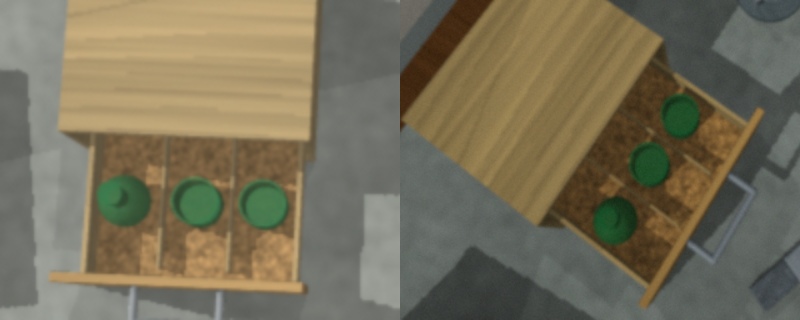

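Run:
```python
from h import *
np.set_printoptions(precision=4,suppress=True)
print(env.observe()["q"])
for c in("top","side"):
    im=cv2.imread(f"pics/{c}1.png"); W=cloud(c,np.load(f"pics/{c}_d1.npy")); x,y,z=W[...,0],W[...,1],W[...,2]
    b,g,r=[im[...,i].astype(int) for i in range(3)]
    m=(g>r+15)&(g>b+10); n,lab,st,ce=cv2.connectedComponentsWithStats(m.astype(np.uint8))
    for i in range(1,n):
        if st[i,4]>150:
            print(c,st[i],ce[i],"belly@.045",atz(c,ce[i],.045), "z pct",np.nanpercentile(z[lab==i],[2,50,98]))
            k=(lab==i)&(z>.100)&(z<.13)
            if k.sum()>3: print("  lip pts",k.sum(),(W[k].min(0)+W[k].max(0))/2,W[k].mean(0), "px",np.argwhere(k).mean(0))
            k=(lab==i)&(z>.05)&(z<.075)
            # sphere centre fit with known radius
            k=(lab==i)&(z>.03)&(z<.074); P=W[k]
            if len(P)>30:
                from scipy.optimize import least_squares
                s=least_squares(lambda q:np.linalg.norm(P-np.r_[q,.045],axis=1)-.033,[.57,.25],loss="huber",f_scale=.003); print("  sphere",s.x,s.cost)
```

```text
[-31.4104  -0.7068 102.4459   0.0048  78.2478 -30.0836]
top [198 228  27  25 528] [211.2083 239.8314] belly@.045 [0.5708 0.2463 0.045 ] z pct [0.0498 0.0702 0.1226]
  lip pts 133 [0.5709 0.2447 0.113 ] [0.5702 0.2443 0.1196] px [236.3459 204.218 ]
  sphere [0.571  0.2454] 0.0003453798359802032
top [235 229  26  25 495] [247.8263 240.7091] belly@.045 [0.5702 0.1543 0.045 ] z pct [0.0185 0.0258 0.0689]
  sphere [0.5692 0.1523] 0.0010753577361674318
top [269 230  25  25 482] [281.2116 241.639 ] belly@.045 [0.5693 0.0706 0.045 ] z pct [0.0184 0.0247 0.0687]
  sphere [0.5672 0.0699] 0.0008750988952537237
side [289 290  31  34 811] [303.6621 306.4069] belly@.045 [0.5694 0.0714 0.045 ] z pct [0.0189 0.0243 0.0673]
  sphere [0.5678 0.0729] 0.001588981134884838
side [263 327  33  33 839] [278.9774 342.8462] belly@.045 [0.5711 0.1554 0.045 ] z pct [0.019  0.0238 0.0676]
  sphere [0.5688 0.1556] 0.0013490259039667654
side [235 368  34  36 930] [251.4419 385.4419] belly@.045 [0.5709 0.2473 0.045 ] z pct [0.0537 0.0702 0.122 ]
  lip pts 253 [0.5712 0.2461 0.1197] [0.5711 0.2461 0.1197] px [383.5336 245.2055]
  sphere [0.5717 0.2464] 0.00031568102174826893
```

Emit:
move_arm(
  plan="0 0 0 0 0 0.1717 0.06; 0 0 0 0 0 0.1717 0.06; 0 0 0 0 0 0.1717 0.06; 0 0 0 0 0 0.1717 0.06; 0 0 0 0 0 0.1717 0.06; 0 0 0 0 0 0.1717 0.06; 0 0 0 0 0 0.1717 0.06; 0 0 0 0 0 0.1717 0.06; 0 0 0 0 0 0.1717 0.06; 0 0 0 0 0 0 0.06",
)

```text
time_s: 8.8
position: [0.331, -0.0646, 0.2374]
tool_rot: [[1.0, 0.004, 0.0], [0.004, -1.0, -0.0], [0.0, 0.0, -1.0]]
ft_force: [0.2, -0.1, 1.0]
grip_width: 0.0597
gripper_force: 0.0
```

Emit:
move_arm(
  plan="0.024 -0.0313 0 0 0 0 0.06; 0.024 -0.0313 0 0 0 0 0.06; 0.024 -0.0313 0 0 0 0 0.06; 0.024 -0.0313 0 0 0 0 0.06; 0.024 -0.0313 0 0 0 0 0.06; 0.024 -0.0313 0 0 0 0 0.06; 0.024 -0.0313 0 0 0 0 0.06; 0.024 -0.0313 0 0 0 0 0.06; 0.024 -0.0313 0 0 0 0 0.06; 0.024 -0.0313 0 0 0 0 0.06; 0 0 0 0 0 0 0.06",
)

```text
time_s: 10.18
position: [0.5712, 0.2498, 0.2362]
tool_rot: [[1.0, 0.007, -0.001], [0.007, -1.0, -0.0], [-0.001, 0.0, -1.0]]
ft_force: [-0.8, -0.1, 0.1]
grip_width: 0.06
gripper_force: 0.0
```

Emit:
move_arm(
  plan="0 0.004 0.03 0 0 0 0.06; 0 0 0.035 0 0 0 0.06; 0 0 0.035 0 0 0 0.06; 0 0 0.03 0 0 0 0.06; 0 0 0.017 0 0 0 0.06; 0 0 0.01 0 0 0 0.06; 0 0 0 0 0 0 0.06; 0 0 0 0 0 0 0.02; 0 0 0 0 0 0 0.01; 0 0 0 0 0 0 0.01; 0 0 0 0 0 0 0.01",
  grip_force=60,
)

```text
time_s: 11.55
position: [0.5716, 0.2434, 0.0813]
tool_rot: [[1.0, -0.0, 0.002], [-0.0, -1.0, 0.001], [0.002, -0.001, -1.0]]
ft_force: [0.8, 1.2, 6.1]
grip_width: 0.0264
gripper_force: 58.3
```

Emit:
move_arm(
  plan="0 0 -0.01 0 0 0 0.01; 0 0 -0.02 0 0 0 0.01; 0 0 -0.03 0 0 0 0.01; 0 0 -0.03 0 0 0 0.01; 0 0 -0.03 0 0 0 0.01; 0 0 -0.03 0 0 0 0.01; 0 0 0 0 0 0 0.01; 0 0 0 0 0 0 0.01",
)

```text
time_s: 12.55
position: [0.5704, 0.2431, 0.2287]
tool_rot: [[1.0, -0.001, -0.003], [-0.001, -1.0, -0.001], [-0.003, 0.001, -1.0]]
ft_force: [-1.0, 0.2, -3.0]
grip_width: 0.0266
gripper_force: 59.7
```

Run:
```python
from h import *
im,d=viewer.get_image("side"); cv2.imwrite("pics/side2.png",im[...,::-1]); np.save("pics/side_d2.npy",d)
c=viewer.calibration("side");s=env.observe();p=s["position"]
print(p,s["grip_width"],s["ft_force"])
u=np.array(c["R"])@p+np.array(c["t"]);u=u/u[2];px=[u[0]*c["fx"]+c["cx"],u[1]*c["fy"]+c["cy"]];print(px)
x,y=int(px[0]),int(px[1]); a=im[max(0,y-90):y+90,max(0,x-100):x+100,::-1]; cv2.imwrite("pics/crop2.png",cv2.resize(a,None,fx=3,fy=3))
```

```text
[0.57043098 0.24306441 0.22855375] 0.026761639450366317 [-0.13190277  1.02358307 -3.1943041 ]
[np.float64(234.84288791514177), np.float64(379.65949498876313)]
```

View pics/crop2.png

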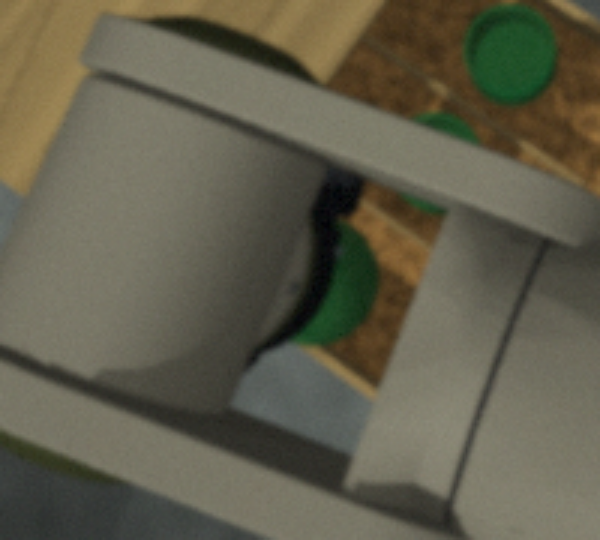

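Emit:
move_arm(
  plan="-0.001 0.04 0 0 0 0 0.01; -0.001 0.04 0 0 0 0 0.01; -0.001 0.04 0 0 0 0 0.01; -0.001 0.04 0 0 0 0 0.01; -0.001 0.04 0 0 0 0 0.01; -0.001 0.04 0 0 0 0 0.01; -0.001 0.04 0 0 0 0 0.01; -0.001 0.04 0 0 0 0 0.01; -0.001 0.04 0 0 0 0 0.01; -0.001 0.04 0 0 0 0 0.01; 0 0.035 0 0 0 0 0.01; 0 0 0 0 0 0 0.01",
)

```text
time_s: 14.1
position: [0.5602, -0.1938, 0.2285]
tool_rot: [[1.0, -0.004, -0.003], [-0.004, -1.0, 0.001], [-0.003, -0.001, -1.0]]
ft_force: [0.1, 1.2, -3.2]
grip_width: 0.0266
gripper_force: 59.9
```

Run:
```python
from h import *
from scipy.optimize import least_squares
np.set_printoptions(precision=4,suppress=True)
s=env.observe();p=np.array(s["position"]);print(p,s["tool_rot"],s["grip_width"])
crops=[]
for c in("top","side"):
    im,d=viewer.get_image(c); W=cloud(c,d); k=viewer.calibration(c)
    r,g,b=[im[...,i].astype(int) for i in range(3)]
    m=(g>r+15)&(g>b+10)&(np.hypot(W[...,0]-p[0],W[...,1]-p[1])<.06)&(W[...,2]>.1); P=W[m]
    if len(P)>20:
        q=least_squares(lambda q:np.linalg.norm(P-q,axis=1)-.033,p-[0,0,.035],loss="huber",f_scale=.003); print(c,len(P),"belly",q.x,q.cost)
    print(c,[(x["conf"],x["pixel"],atz(c,x["pixel"],p[2]-.065)) for x in pinpoint(c,"flask")[:2]])
    print(c,[(x["conf"],x["pixel"],atz(c,x["pixel"],.068)) for x in pinpoint(c,"ring_top")[:2]])
    u=np.array(k["R"])@(p-[0,0,.08])+np.array(k["t"]);x,y=int(u[0]/u[2]*k["fx"]+k["cx"]),int(u[1]/u[2]*k["fy"]+k["cy"])
    y=max(y,100);crops.append(cv2.resize(im[y-100:y+100,x-100:x+100,::-1],(400,400)))
cv2.imwrite("pics/crop3.png",np.hstack(crops))
```

```text
[ 0.5602 -0.1938  0.2285] [[ 1.     -0.0036 -0.0026]
 [-0.0036 -1.      0.0012]
 [-0.0026 -0.0011 -1.    ]] 0.026632456972418606
top 248 belly [ 0.5618 -0.1932  0.1949] 0.003946764041603465
top [(0.68, [393.0, 239.1], array([ 0.566 , -0.1919,  0.1635]))]
top [(0.53, [389.9, 248.5], array([ 0.5545, -0.1978,  0.068 ]))]
side 764 belly [ 0.5609 -0.1895  0.1938] 0.0049125700737962545
side [(0.66, [381.8, 180.6], array([ 0.5582, -0.1872,  0.1635]))]
side [(0.76, [375.8, 197.4], array([ 0.5637, -0.1939,  0.068 ]))]
```

View pics/crop3.png

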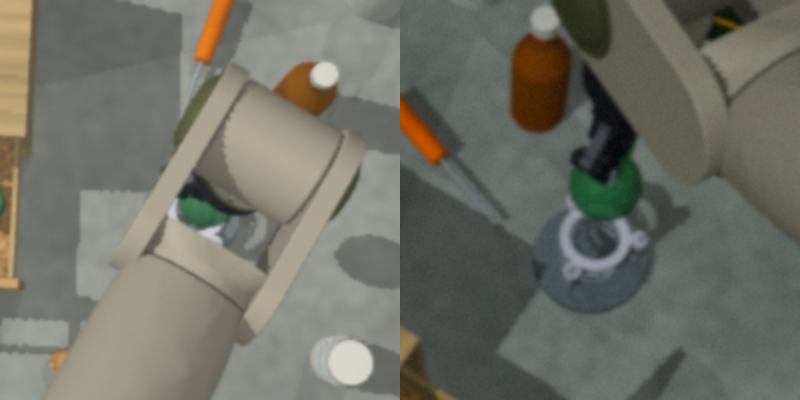

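Emit:
move_arm(
  plan="0 0.0045 0.02 0 0 0 0.01; 0 0 0.025 0 0 0 0.01; 0 0 0.025 0 0 0 0.01; 0 0 0.02 0 0 0 0.01; 0 0 0.005 0 0 0 0.01; 0 0 0.005 0 0 0 0.01; 0 0 0 0 0 0 0.01; 0 0 0 0 0 0 0.01",
)

```text
time_s: 15.4
position: [0.5611, -0.1964, 0.131]
tool_rot: [[1.0, -0.0, 0.001], [-0.0, -1.0, -0.001], [0.001, 0.001, -1.0]]
ft_force: [-0.2, 0.2, -2.0]
grip_width: 0.0266
gripper_force: 59.9
```

Emit:
move_arm(
  plan="0 0 0.004 0 0 0 0.01; 0 0 0.004 0 0 0 0.01; 0 0 0.004 0 0 0 0.01; 0 0 0 0 0 0 0.01; 0 0 0 0 0 0 0.01",
  grip_force=80,
)

```text
time_s: 16.02
position: [0.561, -0.1966, 0.1187]
tool_rot: [[1.0, -0.001, 0.001], [-0.001, -1.0, -0.001], [0.001, 0.001, -1.0]]
ft_force: [-0.3, -2.7, 3.7]
grip_width: 0.0262
gripper_force: 78.1
```

Emit:
move_arm(
  plan="0 0.001 0.004 0 0 0 0.01; 0 0 0.004 0 0 0 0.01; 0 0 0.004 0 0 0 0.01; 0 0 0.002 0 0 0 0.01; 0 0 0 0 0 0 0.01; 0 0 0 0 0 0 0.01",
)

```text
time_s: 16.77
position: [0.5612, -0.1978, 0.105]
tool_rot: [[1.0, -0.001, 0.001], [-0.001, -1.0, -0.001], [0.001, 0.001, -1.0]]
ft_force: [-0.8, -3.3, 8.1]
grip_width: 0.0258
gripper_force: 77.7
```

Emit:
move_arm(
  plan="0 0 0.002 0 0 0 0.01; 0 0 0.002 0 0 0 0.01; 0 0 0.001 0 0 0 0.01; 0 0 0 0 0 0 0.01; 0 0 0 0 0 0 0.01",
)

```text
time_s: 17.4
position: [0.5621, -0.1987, 0.1028]
tool_rot: [[1.0, -0.001, 0.006], [-0.001, -1.0, -0.004], [0.006, 0.004, -1.0]]
ft_force: [-5.1, -2.5, 26.6]
grip_width: 0.0262
gripper_force: 76.6
```

Run:
```python
from h import *
np.set_printoptions(precision=4,suppress=True)
s=env.observe();print(s["position"],s["ft_force"],s["gripper_force"])
im,d=viewer.get_image("side"); W=cloud("side",d); x,y,z=np.moveaxis(W,-1,0)
r=np.hypot(x-.56,y+.1975); m=(r>.027)&(r<.036)&(z>.03)&(z<.075)
print("ring z",m.sum(),np.percentile(z[m],[10,25,50,75,90]))
cv2.imwrite("pics/crop4.png",cv2.resize(im[120:280,290:460,::-1],None,fx=3.5,fy=3.5))
```

```text
[ 0.5621 -0.1987  0.1028] [-5.1416 -2.4932 26.5848] 76.64436649167328
ring z 252 [0.0456 0.0468 0.049  0.0684 0.0724]
```

View pics/crop4.png

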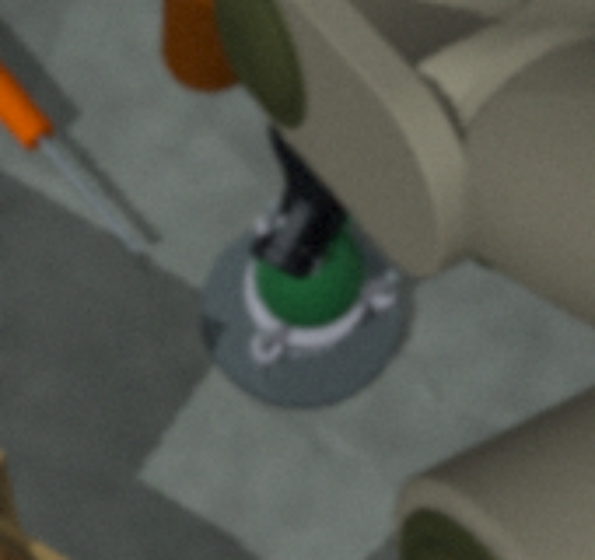

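Emit:
move_arm(
  plan="0 0 0 0 0 0 0.01; 0 0 0 0 0 0 0.01; 0 0 0 0 0 0 0.01; 0 0 0 0 0 0 0.01",
)

```text
time_s: 17.95
position: [0.5621, -0.1987, 0.1028]
tool_rot: [[1.0, -0.001, 0.006], [-0.001, -1.0, -0.004], [0.006, 0.004, -1.0]]
ft_force: [-6.1, -3.3, 25.9]
grip_width: 0.0257
gripper_force: 76.6
```

```bash
python3 -c "
from rig import env
s=env.observe();print(s['position'],s['ft_force'],s['gripper_force'],s['time_s'])
if 15<s['ft_force'][2]<45: print(env.close_job())"
```

```text
[ 0.5621479  -0.19868487  0.10281317] [-6.07936553 -3.30818339 25.89156007] 76.6437472528196 17.95
the job is handed in; nothing more can be done
None
```

I handed the job in at about 18 s: the drawer is open to its stop and the flask is gripped upright in the ring, pressed to the bottom with about 26 N upward on the tool; the hand-in returned no verdict.

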